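# Hold the paper gauge at the ordered length

## Task

A customer's sheets are to be laid against the paper gauge on the shop counter. Press its round lock button so that the gauge arm springs free, then take the wooden grip of the stop head and draw the arm out until its pointer stands level with the ridge of the brass rider on the scale. The arm pulls back on a spring, so finish holding it still there by the grip, without letting go, and leave the brush pot, inkstone and paper pack where they are.

Things in the scene. Friction and masses are not known exactly. Their poses are not given: they have to be found in the camera images.
- lock_button (a joint): travel of the round lock button, m: 0 up, 0.007 fully pressed straight down. It is sprung: about 2 N starts it, 5.5 N holds it fully down, and it comes up again by itself when let go. The latch frees the arm once it is about 5 mm down; until then the arm cannot be drawn out.
- button_top (a point): centre of the top of the lock button, a black disc 26 mm across in a steel collar, standing on top of the grey housing (52 mm wide, 190 mm long, top 58 mm above the counter; button top 73 mm above it), 110 mm behind the stop head when the arm is home. Its own y axis is the direction in which the arm slides out (level), z up.
- gauge_arm (a joint): how far the telescoping arm is drawn out of the housing, m: 0 home and latched (as at the start), 0.17 fully out. When the latch is freed a spring pops it out to about 0.02 by itself, and it stays free though the button comes up; from there the spring pulls it back in with about 50 N per m drawn out beyond 0.022 (at most 8 N). The pointer meets the rider at 0.07 to 0.15.
- stop_head: the arm's sliding steel tube (22 mm square) with the stop head on its outer end, 30 mm along the slide; on it stands an upright dark wooden grip post, 24 mm along the slide, 34 mm across it, rising from 48 to 112 mm above the counter; a thin steel stop blade sticks out sideways below (from 11 to 37 mm above the counter). Origin: on the arm's axis at counter height. Its y axis is the direction in which the arm slides out, z up.
- stop_grip (a point): centre of the part of the wooden grip post to hold, 85 mm above the counter; the post's top is 27 mm higher. Same axes as stop_head. It is clear all round at this height.
- pointer_tip (a point): tip of the small dark steel pointer that reaches from the stop head over the white scale strip, on the opposite side to the stop blade; it is at the same place along the slide as stop_grip, offset 38 mm along +x of stop_head and 73 mm lower. Same axes as stop_head.
- rider_mark (a point): the brass rider's ridge, end next to the pointer's path: a fixed brass saddle on the outer edge of the white scale strip, 14 mm along the scale, 24 mm across it, top 32 mm above the counter; the ridge, 4 mm wide, runs across the scale in the middle of its top. This point lies 12 mm above the counter. Its y axis is along the slide, outwards. The pointer is level with it when both lie at the same place along y; it then misses it sideways by 5 mm.
- brush_pot: white porcelain pot with blue bands, 74 mm across, 110 mm high, brushes standing in it up to 260 mm; loose; origin under its centre. To be left where it is.
- inkstone: dark stone slab with a raised rim, 90 x 130 x 26 mm; loose; origin under its centre. To be left where it is.
- paper_pack: pack of white paper with a brown band, 200 x 140 x 36 mm; loose; origin under its centre. To be left where it is.

How it is judged:
On the way, in this order (a step that is already met when the one before it is completed fails the run):
1. the lock button is pressed in (value of joint lock_button above 0.004 m), for 0.05 s.
2. the freed arm is drawn out by the stop head (value of joint gauge_arm above 0.045 m and contact force between the fingers and stop_head above 0.5 N), for 0.1 s.
At the end, for the whole second after the job is handed in: The pointer stands within 4 mm of the rider's ridge along the scale, the arm is still (under 10 mm/s) and the fingers hold the stop head (over 1 N) against the spring (y of pointer_tip in the frame of rider_mark between -0.004 and 0.004 m and contact force between the fingers and stop_head above 1 N and velocity of joint gauge_arm between -0.01 and 0.01 m/s); the arm keeps its last pose, push and grip.
It fails at once if the brush pot is moved (distance of brush_pot from where it was at the start of the episode above 0.015 m).
It fails at once if the inkstone is moved (distance of inkstone from where it was at the start of the episode above 0.015 m).
It fails at once if the paper pack is moved (distance of paper_pack from where it was at the start of the episode above 0.015 m).
It also fails if it takes over 43 s, if anything falls off the work surface, if the arm or the gripper's body presses on something with over 40 N, if the wrist force passes 120 N, or if a joint passes its speed limit or range.

## Robot

A 7-joint arm with a two-finger parallel gripper is mounted at the origin on the work surface. World frame = base frame: x ahead of the robot, y to its left, z up, the work surface at z = 0. Lengths are in m, angles in rad, forces in N, time in s.
With the tool pointing down it reaches from about 0.425 to 0.925 m from the base axis. Payload 6.8 kg.
Tool frame: the origin (TCP) lies at the very end of the fingers, on their centre line; the grasp point (between the pads) lies 19 mm behind it; z points along the fingers, y is the direction in which the jaws open and shut (so a half turn about z gives the same grasp; the last joint's range is limited). The gripper opens to 85 mm and grips with 20 to 120 N. Pads are 22 mm wide; open, the fingers measure 114 mm over their backs; the gripper's body (76 mm by 85 mm) begins 54 mm behind the grasp point. The pads swing forward as they close: fully open they stand 13 mm farther back than shut.
Start: joints at [-1.325, 0.477, 0.022, 1.555, -0.011, 1.109, -0.083], TCP at [0.234, 0.633, 0.211] pointing down, gripper open.
Joint ranges: [-2.96, 2.96], [-0.34, 2.1], [-1.41, 1.46], [0.24, 2.44], [-1.37, 4.51], [0.17, 1.92], [-2.96, 2.96]. Speed limits (rad/s): [2.39, 2.39, 3.14, 3.14, 3.14, 3.14, 3.14].

## Interface

Orientations are given as a unit quaternion [w, x, y, z].
In Python, from station import bot gives the robot as it stands.
- The arm moves only by the tool move_arm, never from a script. Its argument "commands" is text: rows parted by semicolons, each of 7 numbers parted by spaces: the opening, from 0 (shut) to 1 (fully open), then the shift along the tool's x, y, z in cm, then the turn, a rotation vector about the tool's x, y, z in degrees. In form: gripper tx ty tz rx ry rz; .... A call has 1 to 12 rows; each row shifts and turns the commanded pose from where the row before left it, along the tool's axes as they then stand; what a row does not reach is not made up. A row lasts 1/12 s, in which the tool goes at most 41.7 mm and 7.16 degrees, less where a joint would pass 70% of its speed; a pose out of reach is approached as far as the arm can. A call with a gripper value outside its range is refused whole. The fingers move at their own pace and stop on an object; "force" is the grip in N (left out, the last holds). Time passes only in rows, so rows that do not move let the fingers close. It gives the time, the measured TCP pose, the force and the opening at its end, in the units of the state.
- bot.get_obs(): the state, without advancing time (a new reading comes with each control period).
- bot.read_camera(name): name is "scene" or "top" or "wrist"; returns a dict with "img" (480x640x3 uint8, red, green, blue), "K" (3x3 intrinsics, pixels), "rvec" (rotation vector, rad) and "tvec" (3), from world to camera coordinates, as OpenCV has them; the wrist camera has in their place "hand_eye" (4x4, takes a point from camera to tool coordinates, whose origin is the TCP and whose axes are the flange's). Camera axes: x right, y down, z forward; pixel columns grow to the right and rows downward; lengths in m; the calibration is good to about 2 mm. The wrist camera is an equidistant fisheye: a pixel r from the principal point sees the ray r / f radians off the axis. A picture is of the moment at which its call begins: read the wrist's pose just before it. There is no depth.
- bot.hand_in(): hands the job in, once; it reports no verdict.
The state is a dict: "t": time; "q": joint angles; "joint_vel": joint speeds; "joint_torque": joint torques, N m; "eef_pos": TCP position; "tool_rot": TCP orientation; "contact_force": force on the tool from outside, world axes, zero at the start; "torque": the same for the moment, N m; "gripper_width": opening from 0.0 (shut) to 1.0 (fully open).
Only numpy, scipy, OpenCV 4.12 (cv2) and the standard library are available. Lean on these libraries where they do the work, as an engineer would, in place of code of your own. Each camera call takes 0.05 s, during which the arm holds its last target. There are 200 camera calls.

## Working session

There is one attempt and no reset: what is moved stays moved. The work goes in short steps, Python scripts to look and compute and a tool call to move; the robot and the scene stay as the last step left them, time stands still between calls to the robot, and variables do not carry over. Pictures are saved under pics/ and viewed, about 8 in all and at most 12, crops included, and the job is handed in when it is done.

Besides the shell and the picture viewer there is one more tool, called after "Emit:" as name(argument=value, ...), one argument or row to a line, values as JSON. move_arm: Moves the arm, as the interface text tells. Its arguments: {"type":"object","properties":{"commands":{"type":"string"},"force":{"type":"number"}},"required":["commands"]}

```bash
mkdir -p pics; ls; python3 - <<'E'
from station import bot
import cv2
o=bot.get_obs();print({k:o[k] for k in('t','eef_pos','tool_rot','gripper_width','contact_force')})
for n in('scene','top'):
    c=bot.read_camera(n);cv2.imwrite(f'pics/{n}0.png',c['img'][:,:,::-1]);print(n,c['K'],c['rvec'],c['tvec'])
E
```

```text
pics
{'t': 0.0, 'eef_pos': array([0.23367873, 0.63258003, 0.21001908]), 'tool_rot': array([-9.49002717e-05,  1.75977397e-01,  9.84393778e-01, -9.14355788e-04]), 'gripper_width': 1.000205053259893, 'contact_force': array([ 0.06278865, -0.60957195, -0.30914849])}
scene [[478.07902832   0.         325.91060236]
 [  0.         478.07902832 240.74929175]
 [  0.           0.           1.        ]] [ 0.99974674  2.49054582 -1.01627109] [ 0.43917698 -0.2489713   1.54954679]
top [[529.13409776   0.         332.96260064]
 [  0.         529.13409776 237.24565897]
 [  0.           0.           1.        ]] [ 2.0795878  -2.15802565  0.22403262] [0.01110247 0.63968255 1.34681901]
```

View pics/scene0.png

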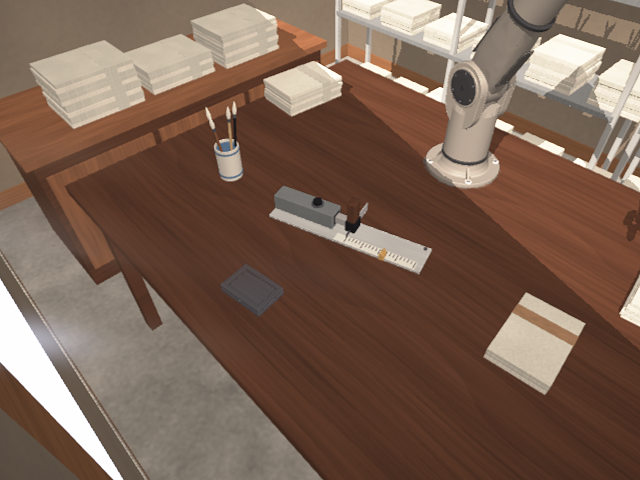

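View pics/top0.png

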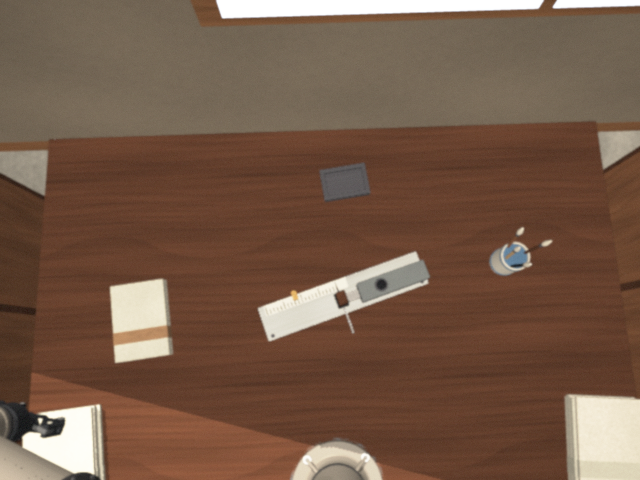

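Top view: button near (381,284), grip (342,298), rider (294,295); the arm slides out to the image's left. Next is an enlarged crop.

```bash
python3 - <<'E'
import cv2
a=cv2.imread('pics/top0.png')[240:350,250:440];b=cv2.imread('pics/scene0.png')[175:280,260:440]
a=cv2.resize(a,(760,440),interpolation=cv2.INTER_CUBIC)
cv2.imwrite('pics/topc.png',a)
E
```

```text
(no output)
```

View pics/topc.png

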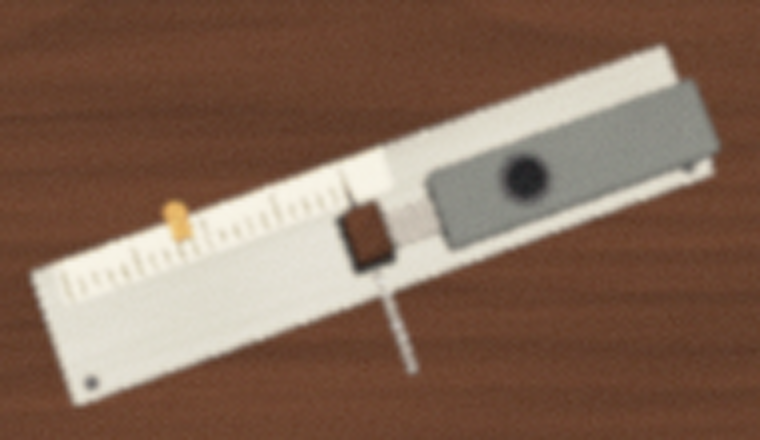

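```bash
cat > h.py <<'E'
import numpy as np,cv2
from station import bot
from scipy.spatial.transform import Rotation as R
def ray_top(c,uv,z,Rm=None):
    Rm=cv2.Rodrigues(c['rvec'])[0];o=-Rm.T@c['tvec'];d=Rm.T@np.linalg.inv(c['K'])@[*uv,1]
    return o+d*(z-o[2])/d[2]
def tool():
    o=bot.get_obs();w,x,y,z=o['tool_rot'];return o,R.from_quat([x,y,z,w]),np.array(o['eef_pos'])
E
python3 - <<'E'
from h import *
c=bot.read_camera('top')
def P(u,v,z): return ray_top(c,(250+u/4-.375,240+v/4-.375),z)
b=P(525,178,.073);g=P(369,232,.112);r=P(178,222,.032)
print(b,g,r)
for a,e in((P(32,271,.006),P(665,45,.006)),(P(428,175,.058),P(690,82,.058)),(b,g)):
    d=(a-e) if a[1]>e[1] else e-a; print(np.linalg.norm(d[:2]),np.degrees(np.arctan2(d[1],d[0])))
o,Rt,p=tool();print(Rt.as_matrix())
E
```

```text
[ 0.50881352 -0.13256497  0.073     ] [ 0.47410229 -0.02857607  0.112     ] [0.49249618 0.09655704 0.032     ]
0.46050808285214945 107.60036091173927
0.18551324623799959 107.41175250290031
0.10962919838314047 108.45887749164244
[[-9.38061888e-01  3.46467511e-01 -3.97363718e-04]
 [ 3.46467729e-01  9.38060965e-01 -1.31858986e-03]
 [-8.40971546e-05 -1.37459260e-03 -9.99999052e-01]]
```

Emit:
move_arm(
  commands="0 0 0 0 0 0 -6.4; 0 0 0 0 0 0 -6.4; 0 0 0 0 0 0 -6.4; 0 0 0 0 0 0 -6.4; 0 0 0 0 0 0 -6.4; 0 0 0 0 0 0 -6; 0 -0.9 -5.5 0 0 0 0; 0 -0.9 -5.5 0 0 0 0;0 -0.9 -5.5 0 0 0 0;0 -0.9 -5.5 0 0 0 0;0 -0.9 -5.5 0 0 0 0;0 -0.9 -5.5 0 0 0 0",
  force=40,
)

```text
t: 1.15
eef_pos: [0.348, 0.4084, 0.2108]
tool_rot: [-0.0, -0.154, 0.988, -0.0]
contact_force: [1.0, -0.1, 0.3]
gripper_width: 0.001
```

```bash
cat >> h.py <<'E'
def to(t):
    o,Rt,p=tool();print('t',round(o['t'],2),'p',p.round(4),'F',np.round(o['contact_force'],2),'w',round(o['gripper_width'],3));M=Rt.as_matrix()
    print('y angle',np.degrees(np.arctan2(M[1,1],M[0,1])).round(2),'tilt',M[2].round(4),'move cm',(M.T@(np.array(t)-p)*100).round(2))
E
python3 -c "
from h import *
to([.5088,-.1326,.15])"
```

```text
t 1.15 p [0.348  0.4084 0.2108] F [ 0.97 -0.15  0.35] w 0.001
y angle 107.73 tilt [ 2.e-04 -2.e-04 -1.e+00] move cm [  1.15 -56.42   6.09]
```

Emit:
move_arm(
  commands="0 0 -4 0 0 0 0;0 0 -4 0 0 0 0;0 0 -4 0 0 0 0;0 0 -4 0 0 0 0;0 0 -4 0 0 0 0;0 0 -4 0 0 0 0;0 0 -4 0 0 0 0;0 0 -4 0 0 0 0;0 0 -4 0 0 0 0;0 0 -4 0 0 0 0;0 0 -4 0 0 0 0;0 0 -4 0 0 0 0",
)

```text
t: 2.15
eef_pos: [0.4936, -0.0486, 0.2111]
tool_rot: [0.0, -0.154, 0.988, 0.0]
contact_force: [0.6, 1.6, -0.1]
gripper_width: -0.001
```

Emit:
move_arm(
  commands="0 0.4 -3 1 0 0 0;0 0.4 -3 1 0 0 0;0 0.4 -2.4 2 0 0 0;0 0 0 2 0 0 0;0 0 0 0 0 0 0;0 0 0 0 0 0 0",
)

```text
t: 2.65
eef_pos: [0.5068, -0.13, 0.1503]
tool_rot: [-0.001, -0.154, 0.988, 0.0]
contact_force: [0.6, 0.9, 0.6]
gripper_width: -0.005
```

```bash
python3 - <<'E'
from h import *
to([.5088,-.1326,.10])
for n in('scene','wrist'):
    c=bot.read_camera(n);cv2.imwrite(f'pics/{n}1.png',c['img'][:,:,::-1])
    if n=='wrist':
        print(c['K'],c['hand_eye'])
        i=cv2.resize(c['img'],(800,600));cv2.imwrite('pics/w1.png',i[:,:,::-1])
E
```

```text
t 2.65 p [ 0.5068 -0.13    0.1503] F [0.55 0.91 0.57] w -0.005
y angle 107.72 tilt [ 0.0026  0.0013 -1.    ] move cm [-0.13 -0.32  5.02]
[[371.64829954   0.         312.47099801]
 [  0.         371.64829954 240.63057001]
 [  0.           0.           1.        ]] [[-1.10057524e-05 -9.61250266e-01 -2.75677212e-01  7.01251959e-02]
 [ 9.99999916e-01  1.02294871e-04 -3.96611396e-04  5.32579733e-04]
 [ 4.09443175e-04 -2.75677193e-01  9.61250185e-01 -1.63232730e-01]
 [ 0.00000000e+00  0.00000000e+00  0.00000000e+00  1.00000000e+00]]
```

View pics/w1.png

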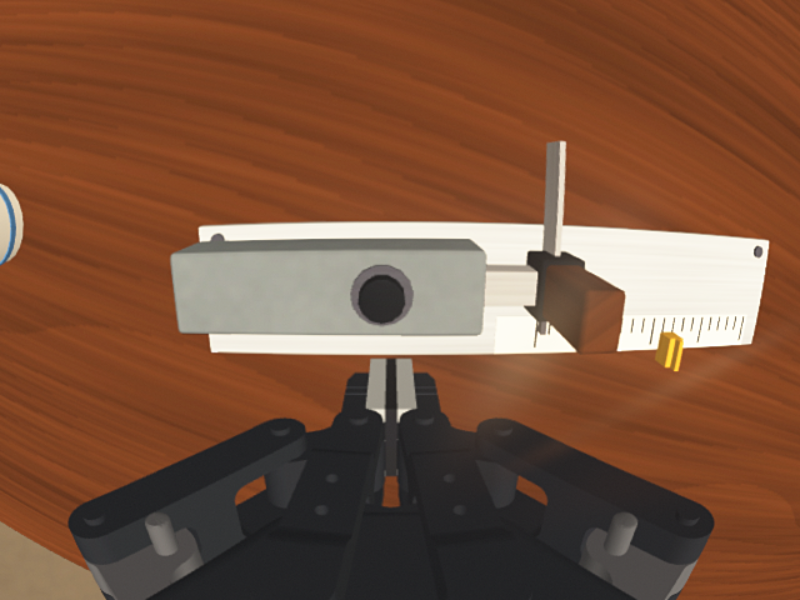

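Wrist view: the button is at (381,298), the grip post top around (600,318) and the rider ridge around (675,350). I'll cross-check these against the top view.

```bash
cat >> h.py <<'E'
K=np.array([[371.648,0,312.471],[0,371.648,240.6306],[0,0,1]])
HE=np.array([[-1.1e-5,-.96125,-.275677,.0701252],[1,1.02e-4,-3.97e-4,.00053258],[4.09e-4,-.275677,.96125,-.1632327]])
def W(u,v,z,s=.8,Rt=None,p=None):
    if p is None: _,Rt,p=tool()
    x,y=(u*s-K[0,2])/K[0,0],(v*s-K[1,2])/K[0,0];r=np.hypot(x,y)
    d=np.array([np.sin(r)*x/r,np.sin(r)*y/r,np.cos(r)])
    o=p+Rt.apply(HE[:,3]);d=Rt.apply(HE[:,:3]@d)
    return o+d*(z-o[2])/d[2]
S=np.array([np.cos(np.radians(107.7)),np.sin(np.radians(107.7)),0])
E
python3 - <<'E'
from h import *
b=W(381,298,.073);r=W(675,352,.032);e=W(536,328,.011)
print(b,r,'btn->rider along',(r-b)@S)
to([b[0],b[1],.10])
E
```

```text
[ 0.50771114 -0.13459022  0.073     ] [0.49132408 0.09212363 0.032     ] btn->rider along 0.22096375522908418
t 2.75 p [ 0.5083 -0.1294  0.1519] F [ 0.18 -0.35 -0.4 ] w -0.0
y angle 107.82 tilt [-1.e-03  1.e-04 -1.e+00] move cm [ 0.22 -0.48  5.19]
```

Emit:
move_arm(
  commands="0 0.05 -0.35 2 0 0 0; 0 0 0 2 0 0 0; 0 0 0 2 0 0 0; 0 0 0 0.8 0 0 0;0 0 0 0.4 0 0 0; 0 0 0 0.3 0 0 0; 0 0 0 0.3 0 0 0; 0 0 0 0 0 0 0; 0 0 0 0 0 0 0; 0 0 0 0 0 0 0",
)

```text
t: 3.58
eef_pos: [0.5088, -0.1339, 0.0736]
tool_rot: [0.001, -0.154, 0.988, -0.0]
contact_force: [0.3, -0.7, 0.6]
gripper_width: 0.001
```

```bash
python3 - <<'E'
from h import *
to([.508,-.1335,.066])
c=bot.read_camera('top');cv2.imwrite('pics/tc2.png',cv2.resize(c['img'][240:350,250:440,::-1],(760,440),interpolation=cv2.INTER_CUBIC))
E
```

```text
t 3.58 p [ 0.5088 -0.1339  0.0736] F [ 0.28 -0.68  0.6 ] w 0.001
y angle 107.72 tilt [-1.1e-03 -4.0e-04 -1.0e+00] move cm [0.06 0.07 0.76]
```

Emit:
move_arm(
  commands="0 0 0 0.3 0 0 0; 0 0 0 0.3 0 0 0; 0 0 0 0.15 0 0 0; 0 0 0 0 0 0 0; 0 0 0 0 0 0 0; 0 0 0 0 0 0 0",
)

```text
t: 4.13
eef_pos: [0.5083, -0.1339, 0.0654]
tool_rot: [-0.0, -0.154, 0.988, 0.0]
contact_force: [-1.0, -0.4, 1.0]
gripper_width: -0.0
```

```bash
python3 - <<'E'
from h import *
to([.508,-.1335,.066])
c=bot.read_camera('top');cv2.imwrite('pics/tc2.png',c['img'][:,:,::-1])
c=bot.read_camera('wrist');cv2.imwrite('pics/w2.png',cv2.resize(c['img'],(800,600))[:,:,::-1])
E
```

```text
t 4.13 p [ 0.5083 -0.1339  0.0654] F [-0.98 -0.42  1.02] w -0.0
y angle 107.73 tilt [ 1.e-04  0.e+00 -1.e+00] move cm [ 0.02  0.05 -0.06]
```

View pics/w2.png

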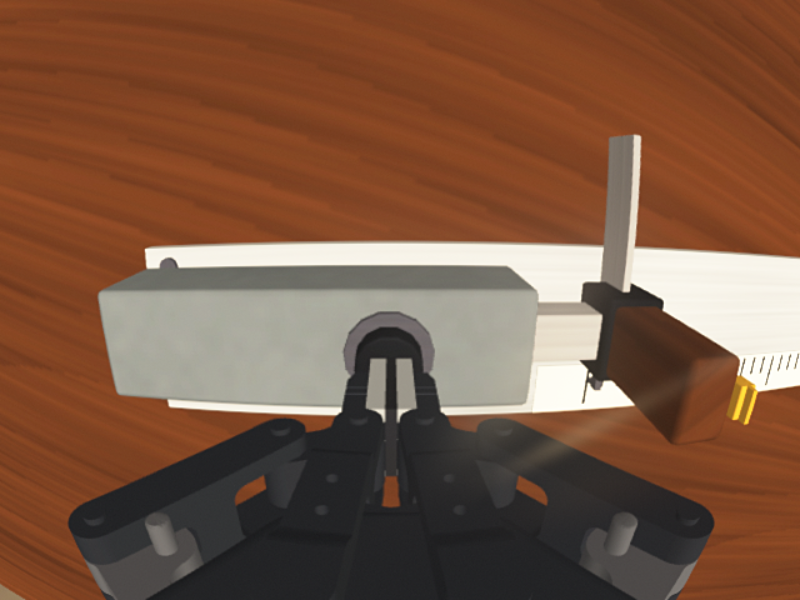

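The fingers are over the button but the force is only about 1 N, and the arm is still home. I'll press further in small steps.

Emit:
move_arm(
  commands="0 0 0 0.25 0 0 0; 0 0 0 0.25 0 0 0; 0 0 0 0 0 0 0; 0 0 0 0 0 0 0",
)

```text
t: 4.57
eef_pos: [0.5081, -0.1338, 0.0602]
tool_rot: [-0.0, -0.154, 0.988, 0.0]
contact_force: [0.7, -0.3, 0.2]
gripper_width: -0.001
```

Emit:
move_arm(
  commands="0 0 0 0.1 0 0 0; 0 0 0 0.1 0 0 0; 0 0 0 0 0 0 0; 0 0 0 0 0 0 0",
)

```text
t: 4.9
eef_pos: [0.5083, -0.1339, 0.0584]
tool_rot: [-0.0, -0.154, 0.988, 0.0]
contact_force: [0.5, 0.1, -0.7]
gripper_width: 0.001
```

```bash
python3 - <<'E'
from h import *
to([.508,-.1335,.066])
print(bot.get_obs()['joint_torque'])
c=bot.read_camera('top');a=cv2.resize(c['img'][240:350,250:440],(640,370),interpolation=cv2.INTER_CUBIC)
c=bot.read_camera('wrist');b=cv2.resize(c['img'][180:340,80:560],(640,213))
cv2.imwrite('pics/w3.png',np.vstack([a,b])[:,:,::-1])
E
```

```text
t 4.9 p [ 0.5083 -0.1339  0.0584] F [ 0.54  0.14 -0.74] w 0.001
y angle 107.73 tilt [ 1.e-04  0.e+00 -1.e+00] move cm [ 0.02  0.04 -0.76]
[-1.89612052e-03 -4.69196713e+01  4.55889344e+00 -1.89227790e+01
  5.35530708e-03 -4.44597317e-03  2.51836551e-03]
```

View pics/w3.png

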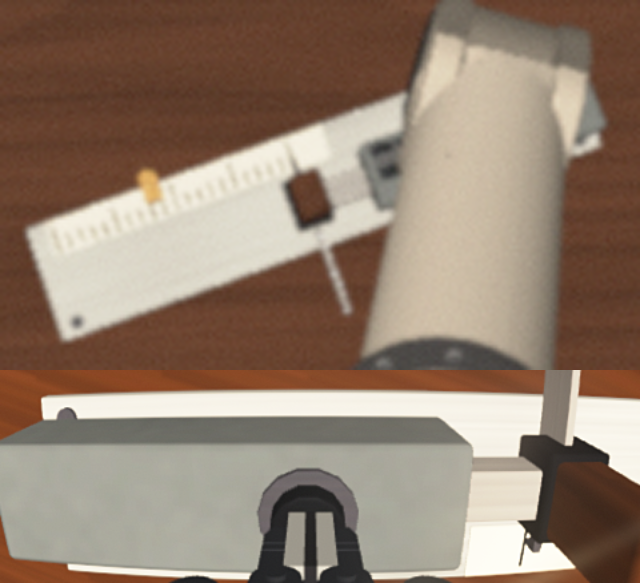

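The button is not visibly pressed and there is no force, so the true fingertip sits higher than reported. I'll keep lowering in small steps and watch the force.

Emit:
move_arm(
  commands="0 0 0 0.1 0 0 0; 0 0 0 0.1 0 0 0; 0 0 0 0 0 0 0; 0 0 0 0 0 0 0",
)

```text
t: 5.33
eef_pos: [0.5082, -0.1339, 0.0564]
tool_rot: [-0.0, -0.154, 0.988, 0.0]
contact_force: [0.4, -0.3, 0.1]
gripper_width: 0.002
```

```bash
python3 - <<'E'
from h import *
to([.508,-.1335,.066])
print(np.round(bot.get_obs()['joint_torque'],2), bot.get_obs()['torque'])
c=bot.read_camera('wrist');b=cv2.resize(c['img'][220:340,220:400],(780,520),interpolation=cv2.INTER_CUBIC)
cv2.imwrite('pics/w4.png',b[:,:,::-1])
E
```

```text
t 5.33 p [ 0.5082 -0.1339  0.0564] F [ 0.43 -0.25  0.1 ] w 0.002
y angle 107.72 tilt [ 2.e-04  1.e-04 -1.e+00] move cm [ 0.01  0.04 -0.96]
[-0.000e+00 -4.706e+01  4.570e+00 -1.882e+01  1.000e-02 -0.000e+00
  0.000e+00] [ 0.05970406  0.03966245 -0.0003102 ]
```

View pics/w4.png

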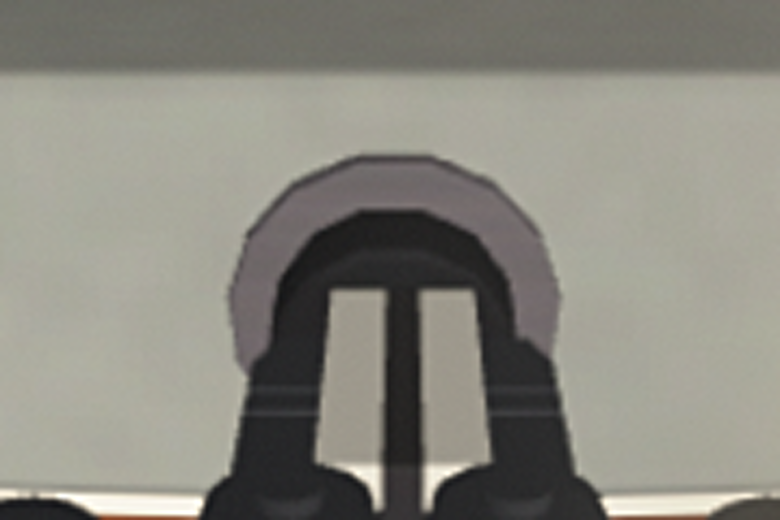

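Emit:
move_arm(
  commands="0 0 0 0.1 0 0 0; 0 0 0 0.1 0 0 0; 0 0 0 0.1 0 0 0; 0 0 0 0 0 0 0",
)

```text
t: 5.72
eef_pos: [0.5082, -0.1338, 0.0533]
tool_rot: [-0.0, -0.154, 0.988, 0.0]
contact_force: [0.2, -0.6, 0.1]
gripper_width: -0.003
```

Emit:
move_arm(
  commands="0 0 0 0.1 0 0 0; 0 0 0 0.1 0 0 0; 0 0 0 0.1 0 0 0; 0 0 0 0 0 0 0",
)

```text
t: 6.05
eef_pos: [0.5084, -0.1338, 0.0505]
tool_rot: [0.0, -0.154, 0.988, 0.0]
contact_force: [-0.6, 1.6, 1.8]
gripper_width: -0.001
```

Emit:
move_arm(
  commands="0 0 0 0.1 0 0 0; 0 0 0 0.1 0 0 0; 0 0 0 0.1 0 0 0; 0 0 0 0 0 0 0; 0 0 0 0 0 0 0",
)

```text
t: 6.47
eef_pos: [0.5084, -0.1339, 0.0475]
tool_rot: [0.0, -0.154, 0.988, -0.0]
contact_force: [-1.6, -0.1, 4.8]
gripper_width: 0.001
```

Emit:
move_arm(
  commands="0 0 0 0.1 0 0 0; 0 0 0 0.1 0 0 0; 0 0 0 0.1 0 0 0; 0 0 0 0 0 0 0; 0 0 0 0 0 0 0",
)

```text
t: 6.88
eef_pos: [0.5085, -0.1339, 0.0456]
tool_rot: [0.0, -0.154, 0.988, 0.0]
contact_force: [-5.7, 3.2, 18.9]
gripper_width: 0.004
```

Contact, then bottomed out at 19 N: the fingertips end about 20 mm behind the reported TCP. I'll lift, open the gripper and check.

Emit:
move_arm(
  commands="0 0 0 -1 0 0 0; 0 0 0 -3 0 0 0; 0 0 0 -4 0 0 0; 1 0 0 -4 0 0 0; 1 0 2 0 0 0 0; 1 0 4 0 0 0 0; 1 0 3 0 0 0 0; 1 0 0 0 0 0 0; 1 0 0 0 0 0 0; 1 0 0 0 0 0 0",
)

```text
t: 7.72
eef_pos: [0.481, -0.0484, 0.1644]
tool_rot: [0.0, -0.154, 0.988, -0.0]
contact_force: [0.6, 0.8, -1.1]
gripper_width: 0.975
```

```bash
python3 - <<'E'
from h import *
to([.508,-.1335,.066])
c=bot.read_camera('wrist');cv2.imwrite('pics/w5.png',cv2.resize(c['img'],(800,600))[:,:,::-1])
E
```

```text
t 7.72 p [ 0.481  -0.0484  0.1644] F [ 0.57  0.85 -1.09] w 0.975
y angle 107.74 tilt [-1.e-04 -4.e-04 -1.e+00] move cm [ 0.02 -8.92  9.84]
```

View pics/w5.png

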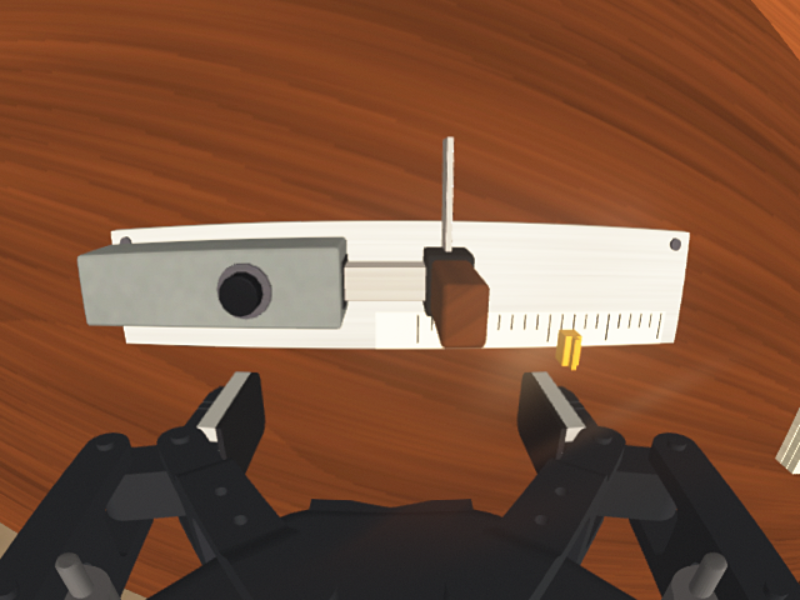

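Wrist view: the arm has popped out. The post top is around (467,318) and the rider ridge around (571,350). I'll compute their positions, and use the housing length as a height check.

```bash
python3 - <<'E'
from h import *
_,Rt,p=tool()
for dz in(0,.02):
    q=p+[0,0,dz];f=lambda u,v,z:W(u,v,z,.8,Rt,q)
    print(dz,'len',np.linalg.norm(f(88,325,.058)-f(346,328,.058)),'but',f(240,295,.073),'grip',f(467,319,.112),'rider',f(571,351,.032))
    print((f(571,351,.032)-f(467,319,.112))@S)
to([.468,-.0095,.10])
E
```

```text
0 len 0.19056996271791526 but [ 0.50737615 -0.133338    0.073     ] grip [ 0.47059053 -0.01236199  0.112     ] rider [0.49138302 0.09170369 0.032     ]
0.0928177586007408
0.02 len 0.2047046737289882 but [ 0.51469995 -0.13833755  0.073     ] grip [ 0.47582721 -0.00704596  0.112     ] rider [0.49660927 0.10262108 0.032     ]
0.09815712612961608
t 7.77 p [ 0.4811 -0.049   0.1644] F [ 0.87  0.15 -0.64] w 1.0
y angle 107.67 tilt [-1.e-04 -5.e-04 -1.e+00] move cm [0.05 4.16 6.44]
```

Emit:
move_arm(
  commands="1 0 2 0 0 0 0; 1 0 2 0 0 0 0; 1 0 0 3 0 0 0; 1 0 0 3 0 0 0; 1 0 0 2 0 0 0; 1 0 0 2 0 0 0; 1 0 0 1.2 0 0 0; 1 0 0 0 0 0 0; 1 0 0 0 0 0 0",
)

```text
t: 8.52
eef_pos: [0.4686, -0.0112, 0.0521]
tool_rot: [-0.001, -0.153, 0.988, -0.0]
contact_force: [0.6, 0.5, -0.5]
gripper_width: 1.005
```

```bash
python3 - <<'E'
from h import *
to([.4695,-.011,.052])
c=bot.read_camera('wrist');cv2.imwrite('pics/w6.png',cv2.resize(c['img'],(800,600))[:,:,::-1])
E
```

```text
t 8.52 p [ 0.4686 -0.0112  0.0521] F [ 0.55  0.52 -0.53] w 1.005
y angle 107.61 tilt [ 1.6e-03 -4.0e-04 -1.0e+00] move cm [-0.09 -0.    0.01]
```

View pics/w6.png

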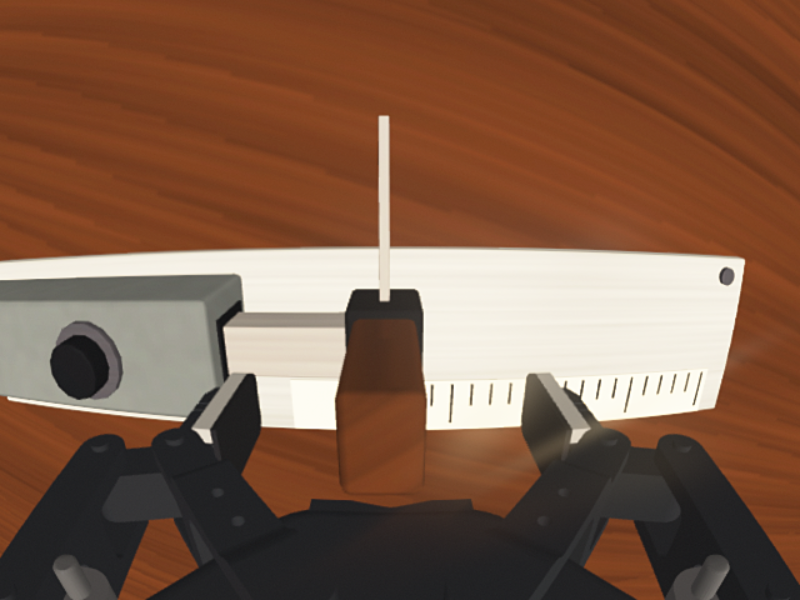

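The post stands centred between the open pads, clear of the palm. Closing.

Emit:
move_arm(
  commands="0 0 0 0 0 0 0;0 0 0 0 0 0 0;0 0 0 0 0 0 0;0 0 0 0 0 0 0;0 0 0 0 0 0 0;0 0 0 0 0 0 0;0 0 0 0 0 0 0;0 0 0 0 0 0 0",
  force=60,
)

```text
t: 9.23
eef_pos: [0.4691, -0.01, 0.053]
tool_rot: [0.0, -0.154, 0.988, 0.0]
contact_force: [-1.7, -0.3, 5.8]
gripper_width: 0.276
```

```bash
python3 - <<'E'
from h import *
to([.4695,-.011,.052])
c=bot.read_camera('wrist');cv2.imwrite('pics/w7.png',cv2.resize(c['img'],(800,600))[:,:,::-1])
E
```

```text
t 9.23 p [ 0.4691 -0.01    0.053 ] F [-1.69 -0.35  5.79] w 0.276
y angle 107.73 tilt [-7.e-04 -0.e+00 -1.e+00] move cm [-0.01 -0.11  0.1 ]
```

View pics/w7.png

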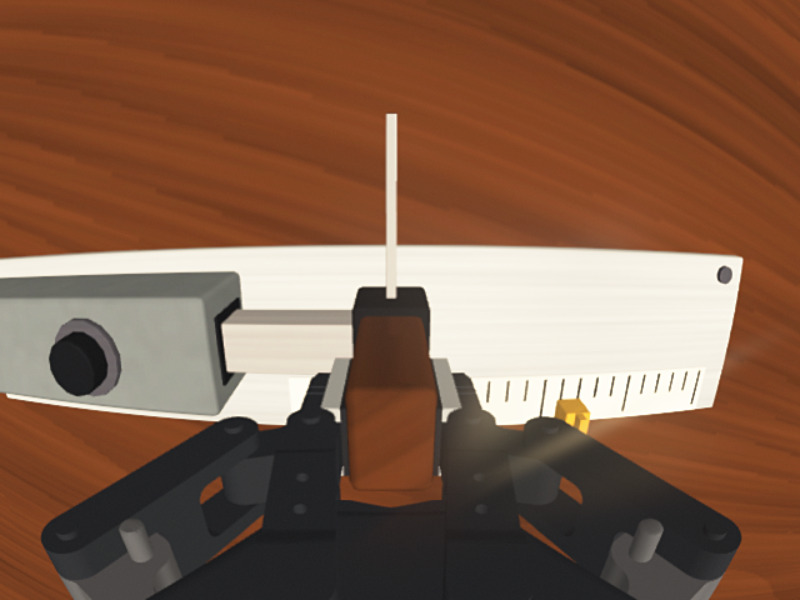

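Held (about 23.5 mm). The remaining draw is about 91 mm, so I'll pull 8.6 cm smoothly and then re-measure.

Emit:
move_arm(
  commands="0 0 0.6 0 0 0 0;0 0 1 0 0 0 0;0 0 1 0 0 0 0;0 0 1 0 0 0 0;0 0 1 0 0 0 0;0 0 1 0 0 0 0;0 0 1 0 0 0 0;0 0 1 0 0 0 0;0 0 0.6 0 0 0 0;0 0 0.4 0 0 0 0;0 0 0 0 0 0 0;0 0 0 0 0 0 0",
)

```text
t: 10.28
eef_pos: [0.443, 0.0718, 0.053]
tool_rot: [0.001, -0.154, 0.988, -0.0]
contact_force: [-0.6, -3.9, 7.7]
gripper_width: 0.275
```

```bash
python3 - <<'E'
from h import *
o,Rt,p=tool()
to(p)
print('along',p@S)
c=bot.read_camera('wrist');a=c['img'][200:340,200:450]
t=bot.read_camera('top')['img'];b=t[250:340,240:400]
d=np.vstack([cv2.resize(a,(600,336),interpolation=cv2.INTER_CUBIC),cv2.resize(b,(600,260),interpolation=cv2.INTER_CUBIC)[:,:]])
cv2.imwrite('pics/w8.png',d[:,:,::-1])
E
```

```text
t 10.28 p [0.443  0.0718 0.053 ] F [-0.61 -3.93  7.72] w 0.275
y angle 107.72 tilt [-1.e-03 -7.e-04 -1.e+00] move cm [0. 0. 0.]
along -0.06632030727534723
```

View pics/w8.png

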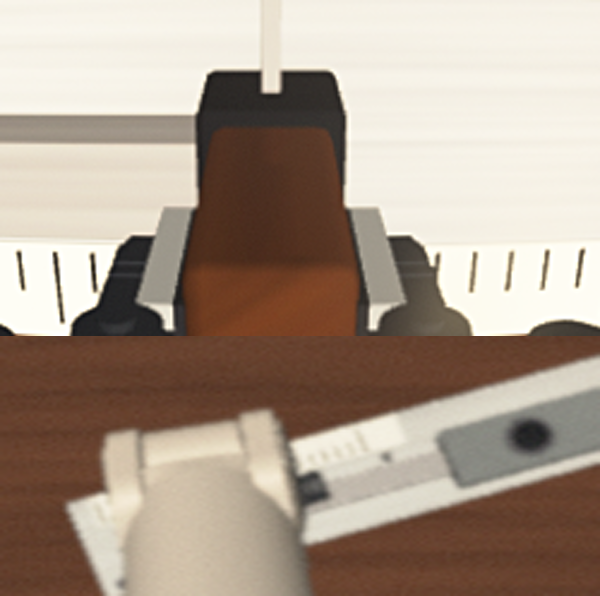

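The rider is hidden in both of these views. The earlier estimates call for about 5 mm more. I'll move that, then check with the scene camera, which looks from the pointer side.

Emit:
move_arm(
  commands="0 0 0.3 0 0 0 0;0 0 0.2 0 0 0 0;0 0 0 0 0 0 0;0 0 0 0 0 0 0;0 0 0 0 0 0 0",
)

```text
t: 10.8
eef_pos: [0.4416, 0.0761, 0.053]
tool_rot: [0.001, -0.154, 0.988, -0.0]
contact_force: [0.2, -5.2, 5.3]
gripper_width: 0.271
```

```bash
python3 - <<'E'
from h import *
o,Rt,p=tool();to(p);print('along',p@S)
im=np.mean([bot.read_camera('scene')['img'].astype(float) for _ in range(4)],0).astype(np.uint8)
cv2.imwrite('pics/s9raw.png',im[:,:,::-1])
a=cv2.resize(im[230:275,350:410],(800,600),interpolation=cv2.INTER_CUBIC)
cv2.imwrite('pics/s9.png',a[:,:,::-1])
c=bot.read_camera('scene')
pr=lambda P:cv2.projectPoints(np.array([P]),c['rvec'],c['tvec'],c['K'],None)[0].ravel()
X=np.array([S[1],-S[0],0]);g=p.copy();g[2]=0
f=lambda q:((pr(q)-[350,230]+.5)*800/60).round(0)
for n,h in(('pointer tip',g+.038*X+[0,0,.012]),('post top',g+[0,0,.112])): print(n,f(h))
for s in(-.062,-.060,-.0577):
    r=g+S*(s-g@S); print(s,'ridge ends',f(r+.043*X+[0,0,.032]),f(r+.067*X+[0,0,.032]))
print('px/10mm along',f(g+S*.01)-f(g))
E
```

```text
t 10.8 p [0.4416 0.0761 0.053 ] F [ 0.16 -5.17  5.27] w 0.271
y angle 107.7 tilt [-1.1e-03 -8.0e-04 -1.0e+00] move cm [0. 0. 0.]
along -0.06171476362595469
pointer tip [454. 281.]
post top [ 576. -203.]
-0.062 ridge ends [450. 227.] [400. 306.]
-0.06 ridge ends [460. 231.] [409. 310.]
-0.0577 ridge ends [471. 235.] [420. 314.]
px/10mm along [45. 17.]
```

View pics/s9.png

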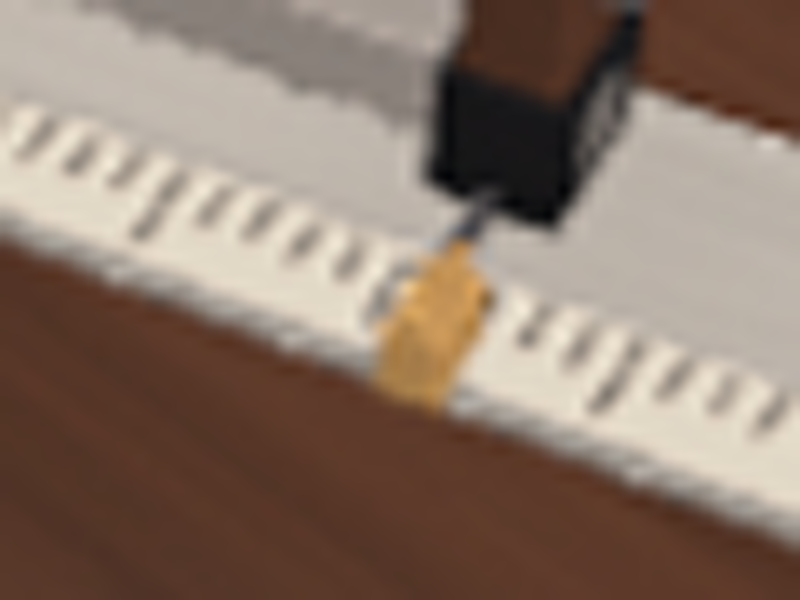

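The scene view shows the pointer running in behind the rider, too coarsely to decide within 4 mm. I'm at the viewing limit, so I'll fit the rider's gold blob and the button numerically in the stored pictures.

```bash
cat > fit.py <<'E'
from h import *
from scipy.optimize import least_squares
X=np.array([S[1],-S[0],0]);Z=np.array([0,0,1.])
Rt=R.from_euler('z',107.72-90,degrees=True)*R.from_quat([0,1,0,0])  # check below
M=np.column_stack([-X,S,-Z])
def wproj(p,s):
    def f(P):
        q=(((P-p)@M)-HE[:,3])@HE[:,:3];r=np.arctan2(np.hypot(q[:,0],q[:,1]),q[:,2]);n=np.hypot(q[:,0],q[:,1])
        return (np.column_stack([K[0,2]+K[0,0]*r*q[:,0]/n,K[1,2]+K[0,0]*r*q[:,1]/n])+.5)*s-.5
    return f
def cproj(n):
    c=bot.read_camera(n);return lambda P:cv2.projectPoints(P,c['rvec'],c['tvec'],c['K'],None)[0][:,0]
def hullc(P):
    h=cv2.convexHull(P.astype(np.float32));m=cv2.moments(h);return np.array([m['m10'],m['m01']])/m['m00']
def box(s,l,zb): return np.array([S*(s+a)+X*(l+b)+Z*z for a in(-.007,.007) for b in(-.012,.012) for z in(zb,.032)])
L=.0+(np.array([.5078,-.1335,0])@X)+.055
views=[('top0',cproj('top'),None),('scene0',cproj('scene'),None),('s9raw',cproj('scene'),None),
 ('w1',wproj(np.array([.5076,-.1298,.1508]),1.25),0),('w5',wproj(np.array([.481,-.0487,.1644]),1.25),0),('w7',wproj(np.array([.4691,-.0102,.053]),1.25),0)]
for n,pj,_ in views:
    im=cv2.imread(f'pics/{n}.png').astype(int);b,g,r=im[...,0],im[...,1],im[...,2]
    m=((r-b>70)&(g-b>35)).astype(np.uint8)
    k,lab,st,ce=cv2.connectedComponentsWithStats(m)
    pred=hullc(pj(box(-.061,L,.006)))
    i=1+np.argmin(np.linalg.norm(ce[1:]-pred,axis=1))
    w=np.where(lab==i,1.,0);w=cv2.dilate(w,np.ones((3,3)))*np.clip((r-b-45)/60,0,1)if n[0] in'ts' else w
    ys,xs=np.nonzero(w);c=np.array([(w[ys,xs]*xs).sum(),(w[ys,xs]*ys).sum()])/w.sum()
    out=[]
    for zb in(.0,.006,.012):
        q=least_squares(lambda v:hullc(pj(box(v[0]/100,L+v[1]/100,zb)))-c,[-6,0],diff_step=1e-2).x;out.append(q.round(3)*10)
    print(n,'px',st[i],c.round(1),'pred',pred.round(1),'s,dl mm',*out)
# button ties
for n,pj,_ in views[:2]+views[3:5]:
    im=cv2.imread(f'pics/{n}.png').astype(int);d=im.max(2)
    pr=pj(np.array([[.5078,-.1335,.073]]))[0]
    u,v=pr.round().astype(int);k=4 if n[0]in'ts' else 40
    s=np.clip(90-d[v-k:v+k+1,u-k:u+k+1],0,40)/40.;s[s<.4]=0
    yy,xx=np.mgrid[-k:k+1,-k:k+1];c=np.array([(s*xx).sum(),(s*yy).sum()])/s.sum()+[u,v]
    J=pj(np.array([[.5078,-.1335,.073]])+.001*np.array([S,X]))-pr
    print(n,'button pred',pr.round(1),'seen',c.round(1),'S,X err mm',np.linalg.solve(J.T,c-pr).round(2))
print('button S',np.array([.5078,-.1335,0])@S)
E
python3 fit.py
```

```text
top0 px [290 290   8  10  56] [293.7 294. ] pred [295.6 295.3] s,dl mm [-57.33   0.  ] [-57.41   0.  ] [-57.49   0.  ]
scene0 px [378 248   9  13  64] [382.  254.3] pred [381.5 252.8] s,dl mm [-58.8   0. ] [-58.3   0. ] [-57.79   0.  ]
s9raw px [378 248   9  13  63] [382.  254.3] pred [381.5 252.8] s,dl mm [-58.82   0.  ] [-58.31   0.  ] [-57.81   0.  ]
w1 px [660 380   1   1   1] [660. 380.] pred [667.9 349.8] s,dl mm [-60.62  27.35] [-70.28   0.  ] [-71.92   0.  ]
w5 px [ 483  329  100   45 1828] [551.3 353.1] pred [565.8 347.8] s,dl mm [-72.11   0.  ] [-72.96   0.  ] [-73.84   0.  ]
w7 px [ 554  398  105   50 1930] [597.7 421.7] pred [566.2 427.1] s,dl mm [-41.39  -0.17] [-42.3   0. ] [-44.3   -3.42]
top0 button pred [381.3 284.5] seen [381. 284.] S,X err mm [0.19 1.4 ]
scene0 button pred [318.1 199. ] seen [317.6 200.3] S,X err mm [1.56 5.48]
w1 button pred [383.3 301. ] seen [381.2 298.6] S,X err mm [-1.13 -1.38]
w5 button pred [239.1 295.8] seen [240.4 293.7] S,X err mm [ 0.92 -1.28]
button S -0.28156829608531775
```

```bash
sed -i "s/m=((r-b>70)&(g-b>35)).astype(np.uint8)/m=((r-b>70)\&(g-b>35)).astype(np.uint8) if n[0] in 'ts' else ((r-b>85)\&(g-b>60)\&(g>110)).astype(np.uint8)/; s/v\[0\]\/100,L+v\[1\]\/100/v[0]\/100,L+(v[1]-5)\/100/; s/\[-6,0\],diff/[-6,5],diff/" fit.py; python3 fit.py | head -6
```

```text
top0 px [290 290   8  10  56] [293.7 294. ] pred [295.6 295.3] s,dl mm [-57.27  55.31] [-57.35  55.01] [-57.44  54.7 ]
scene0 px [378 248   9  13  64] [382.  254.3] pred [381.5 252.8] s,dl mm [-58.57  51.52] [-57.66  54.08] [-56.76  56.65]
s9raw px [378 248   9  13  63] [382.  254.3] pred [381.5 252.8] s,dl mm [-58.59  51.47] [-57.68  54.03] [-56.78  56.61]
w1 px [656 332  28  40 722] [670.  349.8] pred [667.9 349.8] s,dl mm [-56.91  51.16] [-58.94  50.03] [-61.    48.87]
w5 px [557 330  25  41 791] [569.2 348.6] pred [565.8 347.8] s,dl mm [-56.95  51.76] [-58.09  50.7 ] [-59.26  49.62]
w7 px [555 399  35  35 816] [573.5 413.2] pred [566.2 427.1] s,dl mm [-57.04  43.32] [-58.26  41.83] [-59.5   40.29]
```

Fits from five views agree on the rider at S ≈ −58 mm, and the pointer is now at −61.7 mm. So it needs 3.7 mm more.

Emit:
move_arm(
  commands="0 0 0.2 0 0 0 0;0 0 0.18 0 0 0 0;0 0 0 0 0 0 0;0 0 0 0 0 0 0;0 0 0 0 0 0 0;0 0 0 0 0 0 0",
)

```text
t: 11.85
eef_pos: [0.4404, 0.0797, 0.053]
tool_rot: [0.001, -0.154, 0.988, -0.0]
contact_force: [-0.2, -4.0, 8.0]
gripper_width: 0.273
```

```bash
cat > chk.py <<'E'
from h import *
o,Rt,p=tool();to(p);print('along',p@S)
# head/post brown-black check in the scene: subpixel shift of the moving head vs s9 and of pointer row darkness
im=np.mean([bot.read_camera('scene')['img'].astype(float) for _ in range(4)],0)
cv2.imwrite('pics/s10raw.png',im[:,:,::-1].astype(np.uint8))
g=im.mean(2).round().astype(int)
print('cols 378-394');[print(v,g[v,378:395]) for v in range(242,251)]
c=bot.read_camera('scene');X=np.array([S[1],-S[0],0]);q=p*[1,1,0]
for l in(.015,.02,.025,.03,.038):print(l,cv2.projectPoints((q+X*l+[0,0,.012])[None],c['rvec'],c['tvec'],c['K'],None)[0].ravel().round(2))
E
python3 chk.py
```

```text
t 11.85 p [0.4404 0.0797 0.053 ] F [-0.22 -3.97  8.02] w 0.273
y angle 107.69 tilt [-1.e-03 -9.e-04 -1.e+00] move cm [0. 0. 0.]
along -0.05797521823773785
cols 378-394
242 [181 182 182 184 163  94  16  22  23  24  24  24  24  24  24  23  43]
243 [181 182 183 184 163  93  13  19  22  22  22  24  24  24  23  22  43]
244 [179 180 180 183 160  95  28  14  25  32  26  23  22  23  24  21  44]
245 [180 180 180 180 176 169 169 152  97  67  52  23  20  21  21  15  99]
246 [176 178 179 180 180 182 186 161 104  72  66  55  32  14  14  67 148]
247 [191 178 174 176 179 181 172 126  77  98 150 170 147  88  44 136 178]
248 [213 206 202 193 182 169 155 111  78 146 180 183 178 169 164 175 181]
249 [218 196 178 174 164 150 137  97 113 167 181 179 180 180 180 180 179]
250 [220 158 147 149 137 145 140 123 161 182 177 176 178 178 179 178 177]
0.015 [388.36 245.51]
0.02 [387.61 246.7 ]
0.025 [386.85 247.9 ]
0.03 [386.09 249.11]
0.038 [384.87 251.04]
```

In the same frame, the scene camera's pointer line suggests about 2 mm still short, while the tool-frame estimate says level. I'll split the difference with 1 mm more, let it settle and hand in.

Emit:
move_arm(
  commands="0 0 0.1 0 0 0 0;0 0 0 0 0 0 0;0 0 0 0 0 0 0;0 0 0 0 0 0 0;0 0 0 0 0 0 0;0 0 0 0 0 0 0;0 0 0 0 0 0 0;0 0 0 0 0 0 0",
)

```text
t: 12.77
eef_pos: [0.4401, 0.0806, 0.053]
tool_rot: [0.001, -0.154, 0.988, -0.0]
contact_force: [0.3, -3.9, 6.5]
gripper_width: 0.274
```

```bash
python3 - <<'E'
from h import *
o,Rt,p=tool();to(p);print('along',p@S,'qd',np.abs(o['joint_vel']).max())
bot.hand_in()
E
```

```text
t 12.77 p [0.4401 0.0806 0.053 ] F [ 0.27 -3.94  6.55] w 0.274
y angle 107.69 tilt [-1.e-03 -9.e-04 -1.e+00] move cm [0. 0. 0.]
along -0.057019434884546326 qd 0.0017677200451086496
the job is handed in; nothing more can be done
```

I pressed the lock button until the arm sprang free, gripped the wooden post with a 60 N grip, and drew the arm out to the rider. I handed the job in at t = 12.8 s, still holding the grip. The hand-in reports no verdict, so I can't confirm it passed.

- **Hold:** at the last reading the gripper was about 23 mm open on the 24 mm post. The spring was pulling back with about 4 N, and the arm's joints were practically still.
- **Pointer position:** my checks disagreed by 2–3 mm. Fits of the rider from the top, scene and wrist cameras put its ridge at about −58 mm along the slide, and the pointer now stands at −57.0 mm by the tool pose, about 1 mm past it. The scene camera's view of the pointer itself suggested it is still 1–2 mm short. Both are within the 4 mm allowed, but I had no clear view of pointer and ridge together at the end.
- **Button press:** the shut fingertips ended about 20 mm short of the reported tool tip. I pressed lower in small steps until the button bottomed out, at about 19 N.
- **Loose objects:** the arm's path stayed well away from the brush pot, inkstone and paper pack. I didn't re-check their positions in pictures afterwards.

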